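Lay the stepped spindle down in its cradle

TASK

Two identical cradles each have a steel part standing on end: with the fingertips, push over the stepped spindle (the one with the thinner neck on top) so that it tips into the V-trough of its own cradle, then push it along the trough until its neck end is up against the end stop. Only push it, never lift or carry it, and leave the plain pin standing and everything else where it is.

Things in the scene. Friction and masses are not known exactly. Their poses are not given: they have to be found in the camera images.
- spindle: Loose plain steel stepped spindle, 0.35 to 0.6 kg, standing on end on its cradle's pad: thick shank 30 mm in diameter from 0 to 115 mm, then a thin neck 18 mm in diameter up to 140 mm. Origin: centre of the shank's end face (its foot); z along the axis to the neck end; round, so x and y point anywhere. Leaning over about 13 degrees, it falls by itself.
- spindle_mid (a point): Point on the spindle's axis half way along, 70 mm from the foot.
- spindle_tip (a point): Centre of the neck's end face, 140 mm from the foot.
- cradle: Fixed cradle the spindle stands on; grey base 250 x 80 x 12 mm. Origin: on the table under the middle of the standing spot (the spindle may be 4 mm off it); z up, x along the trough towards the end stop. Along x: base -35 to 215 mm; flat standing pad, 60 mm wide, top 29 mm above the table, -35 to 40 mm; V-trough 58 to 150 mm; stop 190 to 206 mm.
- cradle_trough (a point): On the axis of the lying spindle, half way along the rubber-lined 90-degree V-trough: 104 mm along the cradle's x, 45 mm above the table; cradle's axes. Trough open at both ends, rims up to 52 mm high and 35 mm either side. Just tipped, the spindle's foot face is about 15 mm (give or take 10) along the cradle's x; pushed home, 50 mm. Sliding it takes about 3 to 10 N.
- cradle_stop (a point): Middle of the face of the rigid end stop (44 mm wide, top 65 mm above the table), on the axis of the lying spindle: 190 mm along the cradle's x and 45 mm above the table; same axes as the cradle.
- other_cradle: Fixed cradle exactly like the first, same origin and axes; the plain pin stands on it. The two cradles lie side by side, either one on the left.
- plain_pin: Loose plain steel pin, 30 mm in diameter over its full 140 mm, no neck, standing on the other cradle's pad. Origin: centre of its foot. To be left standing.
- gear: Loose dark steel gear lying flat, about 71 mm across the teeth, 22 mm high, on the table between the two cradles on the robot's side. Origin: centre of its underside. Bystander.
- small_gear: Loose dark steel gear lying flat, about 51 mm across, 18 mm high, on the right of the cradles. Origin: centre of its underside. Bystander.
- threadlocker: Loose red plastic bottle with a white cap, 38 mm in diameter, 115 mm high, upright on the left of the cradles. Origin: centre of its underside. Bystander.
- bearing: Loose steel bearing ring lying flat, 62 mm outside, 32 mm inside, 18 mm high, beyond the cradles. Origin: centre of its underside. Bystander.
- wrench: Loose steel spanner, about 170 mm long, 8 mm thick, lying flat on the right of the cradles, farther out than the small gear; origin near its middle. Bystander.
- grease_pot: Loose white plastic pot, 60 mm in diameter, 45 mm high, on the left of the cradles, farther out than the bottle. Origin: centre of its underside. Bystander.
There are look-alikes about, which are no part of the job. What is shaped like the plain_pin but purple or yellow is not meant.

How it is judged:
By the outcome, as a careful person would: the job done as asked, in the order asked, and still so for the second after the job is handed in, with the robot touching nothing.
It also fails if it takes over 46 s, if anything falls off the work surface, if the arm or the gripper's body presses on something with over 40 N, if the wrist force passes 120 N, or if a joint passes its speed limit or range.

ROBOT

A 7-joint arm with a two-finger parallel gripper is mounted at the origin on the work surface. World frame = base frame: x ahead of the robot, y to its left, z up, the work surface at z = 0. Lengths are in m, angles in rad, forces in N, time in s.
With the tool pointing down it reaches from about 0.425 to 0.875 m from the base axis. Payload 8.4 kg.
Tool frame: the origin (TCP) lies at the very end of the fingers, on their centre line; the grasp point (between the pads) lies robot.grip_depth behind it (robot.grip_depth is the distance from the TCP to the grasp point, in m); z points along the fingers, y is the line along which they close (so a half turn about z gives the same grasp; the last joint's range is limited). The gripper opens to 87 mm and grips with 3 to 60 N. Pads are 19 mm wide; open, the fingers measure 117 mm over their backs; the gripper's body (75 mm by 190 mm) begins 51 mm behind the grasp point.
Start: joints at [-1.298, 0.333, 0.04, 1.465, -0.013, 1.343, -0.059], TCP at [0.236, 0.606, 0.223] pointing down, gripper open.
Joint ranges: [-2.58, 2.58], [-0.38, 2.09], [-1.3, 1.39], [0.25, 2.4], [-1.5, 4.64], [0.08, 2.09], [-2.65, 2.65]. Speed limits (rad/s): [2.22, 2.22, 2.79, 2.79, 3.14, 3.14, 3.14].

INTERFACE

Orientations are given as [roll, pitch, yaw] about the fixed x, y, z axes, in that order (R = Rz(yaw) Ry(pitch) Rx(roll)).
In Python, from cell import robot, eyes, ticket gives the robot as it stands.
- The arm moves only by the tool servo_tool, never from a script. Its argument "targets" is a list of rows, each an object of numbers: "tx", "ty", "tz": the shift along the tool's x, y, z in cm; "rx", "ry", "rz": the turn, a rotation vector about the tool's x, y, z in degrees; "jaw": the closure, from 0 (fully open) to 1 (shut). A call has 1 to 10 rows; each row is the pose to reach, as a shift and turn from the pose commanded when the call began, along the tool's axes at that moment; what a row does not reach only later rows make up. A row lasts 1/10 s, in which the tool goes at most 50 mm and 8.59 degrees, less where a joint would pass 70% of its speed; a pose out of reach is approached as far as the arm can. A call with a gripper value outside its range is refused whole. The fingers move at their own pace and stop on an object; "grip_force" is the grip in N (left out, the last holds). Time passes only in rows, so rows that repeat a pose let the fingers close. It gives the time, the measured TCP pose, the force, the opening and the grip force at its end, in the units of the state.
- robot.get_state(): the state, without advancing time (a new reading comes with each control period).
- eyes.snapshot(name): name is "scene" or "top"; returns a dict with "color" (480x640x3 uint8, red, green, blue), "mtx" (3x3 intrinsics, pixels), "extrinsics" (4x4, takes a point from world to camera coordinates). Camera axes: x right, y down, z forward; pixel columns grow to the right and rows downward; lengths in m; the calibration is good to about 2 mm. A picture is of the moment at which its call begins. There is no depth.
- ticket.hand_in(): hands the job in; it is judged then, once.
The state is a dict: "time": time; "q": joint angles; "joint_velocities": joint speeds; "joint_efforts": joint torques, N m; "tool_pos": TCP position; "ee_rot": TCP orientation; "force": force on the tool from outside, world axes, zero at the start; "ft_torque": the same for the moment, N m; "grip_width": finger opening in m; "grasp_force": force on a finger pad.
Only numpy, scipy, OpenCV 4.12 (cv2) and the standard library are available. Lean on these libraries where they do the work, as an engineer would, in place of code of your own. Each camera call takes 0.05 s, during which the arm holds its last target. There are 200 camera calls.

## Working session

There is one attempt and no reset: what is moved stays moved. The work goes in short steps, Python scripts to look and compute and a tool call to move; the robot and the scene stay as the last step left them, time stands still between calls to the robot, and variables do not carry over. Pictures are saved under pics/ and viewed, at most 10 in all, crops included, and the job is handed in when it is done.

Besides the shell and the picture viewer there is one more tool, called after ">>>" by a JSON object that holds its "fn" and its "kwargs", one argument or row to a line. servo_tool: Moves the arm, as the interface text tells. Its arguments: {"type":"object","properties":{"targets":{"type":"array"},"grip_force":{"type":"number"}},"required":["targets"]}

```bash
mkdir -p pics; cat > h.py <<'E'
import numpy as np, cv2
from cell import robot, eyes, ticket
def snap(n,f=None):
    s=eyes.snapshot(n)
    if f: cv2.imwrite('pics/'+f,s['color'][:,:,::-1])
    return s
def ray(s,u,v):
    E=np.array(s['extrinsics']);R,t=E[:3,:3],E[:3,3]
    d=R.T@np.linalg.inv(s['mtx'])@[u,v,1]
    return -R.T@t,d
def onz(s,u,v,z):
    o,d=ray(s,u,v); return o+d*(z-o[2])/d[2]
def proj(s,p):
    E=np.array(s['extrinsics']);c=E[:3,:3]@p+E[:3,3];c=s['mtx']@c;return c[:2]/c[2]
E
python3 - <<'E'
from h import *
for n in('scene','top'):
    s=snap(n,n+'0.png');print(n,s['extrinsics'],s['mtx'])
print(robot.get_state(),robot.grip_depth)
E
```

```text
scene [[ 7.73028341e-01  6.34370079e-01  1.33674089e-03 -4.75405893e-01]
 [ 4.88752755e-01 -5.94236547e-01 -6.38751650e-01 -1.94103779e-01]
 [-4.04410595e-01  4.94426464e-01 -7.69411816e-01  1.38063817e+00]
 [ 0.00000000e+00  0.00000000e+00  0.00000000e+00  1.00000000e+00]] [[462.45121207   0.         314.58715349]
 [  0.         462.45121207 240.0032444 ]
 [  0.           0.           1.        ]]
top [[ 0.01887663 -0.99973483  0.0131884  -0.0140459 ]
 [-0.98957546 -0.02056517 -0.14253943  0.57115998]
 [ 0.14277286 -0.01036025 -0.98970126  0.96870579]
 [ 0.          0.          0.          1.        ]] [[453.57490212   0.         311.29674456]
 [  0.         453.57490212 248.80425958]
 [  0.           0.           1.        ]]
{'time': 0.1, 'q': array([-1.29821385,  0.33383191,  0.03985438,  1.46616459, -0.01339851,
        1.34329356, -0.058543  ]), 'joint_velocities': array([ 0.0004752 , -0.0002004 , -0.00027385, -0.00223861,  0.00043083,
        0.00138843,  0.00025929]), 'joint_efforts': array([ 3.56886987e-03, -6.57820487e+01,  1.33985583e+00, -4.04701674e+01,
       -5.96530410e-02,  4.11966350e-02,  1.29628534e-04]), 'tool_pos': array([0.23599222, 0.6052014 , 0.22176226]), 'ee_rot': array([-3.14016380e+00,  9.06778326e-05,  2.76977010e+00]), 'force': array([ 0.26592703,  0.49810247, -0.59345974]), 'ft_torque': array([-0.01424256, -0.02317283,  0.01078249]), 'grasp_force': 0.0, 'grip_width': 0.0869910557915033} 0.0187
```

View pics/scene0.png

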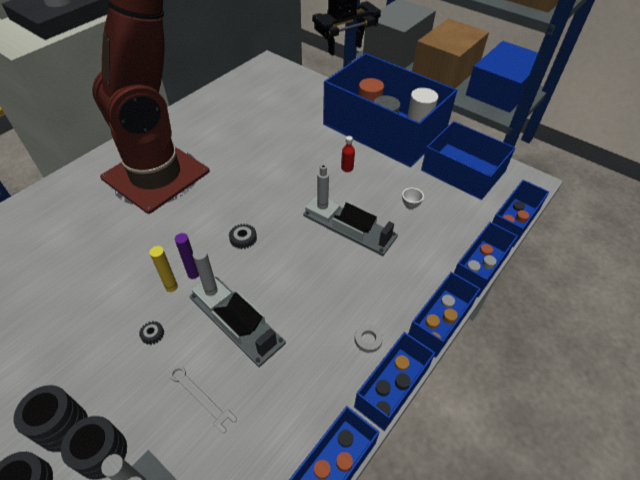

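View pics/top0.png

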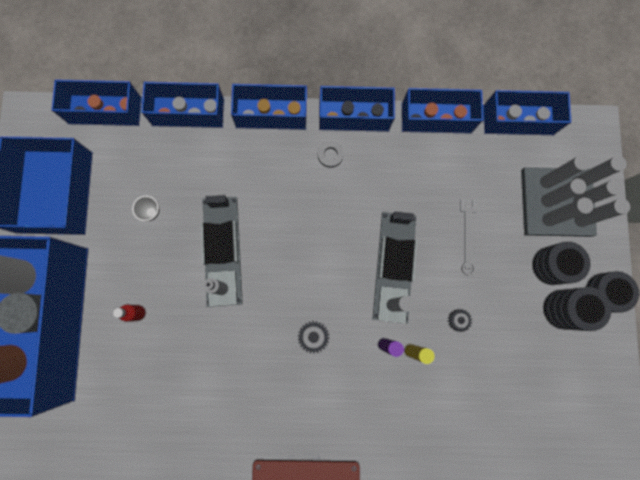

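The stepped spindle stands on the left cradle: in the scene view its neck is at about (323,170), and in the top view the tip is at about (210,286). That cradle spans columns 203–242 and rows 195–305 in the top view. I'll zoom in to get the pixels.

```bash
python3 - <<'E'
from h import *
a=cv2.imread('pics/top0.png')[185:315,165:285];b=cv2.imread('pics/scene0.png')[150:260,290:410]
a=cv2.resize(a,None,fx=3.3,fy=3.3,interpolation=cv2.INTER_CUBIC);b=cv2.resize(b,None,fx=3.3,fy=3.3,interpolation=cv2.INTER_CUBIC)
c=np.zeros((430,800,3),np.uint8);c[:a.shape[0],:a.shape[1]]=a;c[:b.shape[0],400:400+b.shape[1]]=b
cv2.imwrite('pics/c0.png',c)
E
```

```text
(no output)
```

View pics/c0.png

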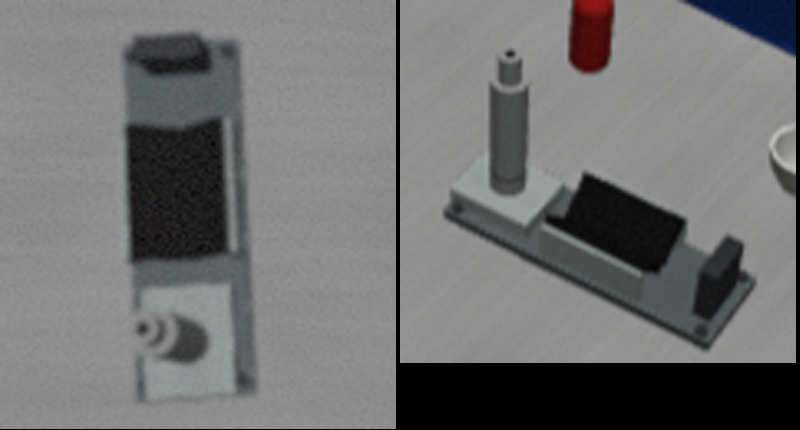

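In the crop, the tip is at (144,330) in the top half and (110,53) in the scene half. The pad and trough corners are clear in both views.

```bash
cat >> h.py <<'E'
def tri(A,B):
    (o1,d1),(o2,d2)=A,B
    k=np.linalg.lstsq(np.c_[d1,-d2],o2-o1,rcond=None)[0]
    p,q=o1+k[0]*d1,o2+k[1]*d2
    return (p+q)/2,np.linalg.norm(p-q)
E
python3 - <<'E'
from h import *
np.set_printoptions(precision=4,suppress=True)
t=snap('top');s=snap('scene')
T=lambda u,v:(165+u/3.3-.35,185+v/3.3-.35)
S=lambda u,v:(290+u/3.3-.35,150+v/3.3-.35)
print('tip',tri(ray(t,*T(144,330)),ray(s,*S(110,53))))
pad=[onz(t,*T(*p),.029) for p in((139,287),(230,284),(236,393),(147,399))]
tr=[onz(t,*T(*p),.052) for p in((127,125),(220,119),(226,255),(132,261))]
ba=[onz(t,*T(*p),.012) for p in((237,42),(254,392),(127,42),(137,402))]
st=[onz(t,*T(*p),.065) for p in((136,38),(200,37),(208,52),(145,54))]
print(np.array(pad),np.mean(pad,0));print(np.array(tr),np.mean(tr,0));print(np.array(ba));print(np.array(st),np.mean(st,0))
# heights from 2 views: pad corner (near trough,+y ... ) scene
print('pad nearleft? ',tri(ray(t,*T(236,393)),ray(s,*S(55,192))),'rim far right',tri(ray(t,*T(220,119)),ray(s,*S(256,270))),'stop',tri(ray(t,*T(200,37)),ray(s,*S(341,240))))
# foot in scene view: shank bottom centre
E
```

```text
tip (array([0.4802, 0.1949, 0.1712]), np.float64(0.00254624422452738))
[[0.5168 0.2292 0.029 ]
 [0.5201 0.168  0.029 ]
 [0.447  0.1608 0.029 ]
 [0.4419 0.22   0.029 ]] [0.4814 0.1945 0.029 ]
[[0.6235 0.2378 0.052 ]
 [0.629  0.1758 0.052 ]
 [0.5372 0.1678 0.052 ]
 [0.5319 0.2297 0.052 ]] [0.5804 0.2028 0.052 ]
[[0.6926 0.1731 0.012 ]
 [0.4482 0.1512 0.012 ]
 [0.6909 0.2503 0.012 ]
 [0.44   0.2303 0.012 ]]
[[0.6802 0.232  0.065 ]
 [0.6818 0.1894 0.065 ]
 [0.6716 0.1836 0.065 ]
 [0.6693 0.2254 0.065 ]] [0.6757 0.2076 0.065 ]
pad nearleft?  (array([0.4487, 0.1634, 0.0241]), np.float64(0.004769480989102148)) rim far right (array([0.6339, 0.1807, 0.0451]), np.float64(0.009980227794972306)) stop (array([0.6837, 0.1936, 0.1   ]), np.float64(0.029293762608234044))
```

>>> {"fn": "servo_tool", "kwargs": {
  "targets": [
    {"tx": -1.6,"ty": -1.6,"rz": -1,"jaw": 0.86},
    {"tx": -5,"ty": -4.8,"rz": -4,"jaw": 0.86},
    {"tx": -8.2,"ty": -7.9,"rz": -7,"jaw": 0.86},
    {"tx": -11.5,"ty": -11,"rz": -10,"jaw": 0.86},
    {"tx": -15,"ty": -14.4,"rz": -13,"jaw": 0.86},
    {"tx": -18.5,"ty": -17.7,"rz": -16,"jaw": 0.86},
    {"tx": -22,"ty": -21,"rz": -19,"jaw": 0.86},
    {"tx": -26,"ty": -25,"rz": -22,"jaw": 0.86},
    {"tx": -30,"ty": -28.8,"rz": -25,"jaw": 0.86},
    {"tx": -33,"ty": -31.6,"rz": -26,"jaw": 0.86}
  ]
}}

```text
invalid input at $.targets[0]: expected keys tx, ty, tz, rx, ry, rz, jaw
```

>>> {"fn": "servo_tool", "kwargs": {
  "targets": [
    {"tx": 0,"jaw": 0.86},
    {"tx": 0,"jaw": 0.86},
    {"tx": 0,"jaw": 0.86}
  ]
}}

```text
invalid input at $.targets[0]: expected keys tx, ty, tz, rx, ry, rz, jaw
```

>>> {"fn": "servo_tool", "kwargs": {
  "targets": [
    {"tx": -1.6,"ty": -1.6,"tz": 0,"rx": 0,"ry": 0,"rz": -1,"jaw": 0.86},
    {"tx": -5,"ty": -4.8,"tz": 0,"rx": 0,"ry": 0,"rz": -4,"jaw": 0.86},
    {"tx": -8.2,"ty": -7.9,"tz": 0,"rx": 0,"ry": 0,"rz": -7,"jaw": 0.86},
    {"tx": -11.5,"ty": -11,"tz": 0,"rx": 0,"ry": 0,"rz": -10,"jaw": 0.86},
    {"tx": -15,"ty": -14.4,"tz": 0,"rx": 0,"ry": 0,"rz": -13,"jaw": 0.86},
    {"tx": -18.5,"ty": -17.7,"tz": 0,"rx": 0,"ry": 0,"rz": -16,"jaw": 0.86},
    {"tx": -22,"ty": -21,"tz": 0,"rx": 0,"ry": 0,"rz": -19,"jaw": 0.86},
    {"tx": -26,"ty": -25,"tz": 0,"rx": 0,"ry": 0,"rz": -22,"jaw": 0.86},
    {"tx": -30,"ty": -28.8,"tz": 0,"rx": 0,"ry": 0,"rz": -25,"jaw": 0.86},
    {"tx": -33,"ty": -31.6,"tz": 0,"rx": 0,"ry": 0,"rz": -26,"jaw": 0.86}
  ]
}}

```text
time: 1.2
tool_pos: [0.428, 0.1917, 0.2227]
ee_rot: [3.141, 0.0, -3.058]
force: [0.8, -0.1, 1.0]
grip_width: 0.0168
grasp_force: 0.0
```

>>> {"fn": "servo_tool", "kwargs": {
  "targets": [
    {"tx": 0,"ty": 0,"tz": 0,"rx": 0,"ry": 0,"rz": 0,"jaw": 0.86},
    {"tx": 0,"ty": 0,"tz": 0,"rx": 0,"ry": 0,"rz": 0,"jaw": 0.86},
    {"tx": 0,"ty": 0,"tz": 0,"rx": 0,"ry": 0,"rz": 0,"jaw": 0.86}
  ]
}}

```text
time: 1.5
tool_pos: [0.427, 0.1949, 0.2225]
ee_rot: [3.141, -0.0, -3.058]
force: [-0.3, 1.1, 0.4]
grip_width: 0.0125
grasp_force: 0.0
```

```bash
python3 - <<'E'
from h import *
for i in range(2):
    t=snap('top','t1.png') if i==0 else snap('scene','s1.png');st=robot.get_state();print(st['time'],st['tool_pos'],st['ee_rot'],st['force'])
a=cv2.imread('pics/t1.png')[180:320,150:300];b=cv2.imread('pics/s1.png')[100:240,250:400]
cv2.imwrite('pics/c1.png',cv2.resize(np.hstack([a,b]),None,fx=2.66,fy=2.66,interpolation=cv2.INTER_CUBIC))
E
```

```text
1.55 [0.42692887 0.19512122 0.22242527] [-3.14154241e+00 -3.14341739e-04 -3.05748842e+00] [-0.71329406  0.0404606  -0.25241137]
1.6 [0.4269353  0.19514813 0.22240712] [-3.14141253e+00 -3.42948395e-04 -3.05720606e+00] [-0.42950486 -0.22203426 -0.03429359]
```

View pics/c1.png

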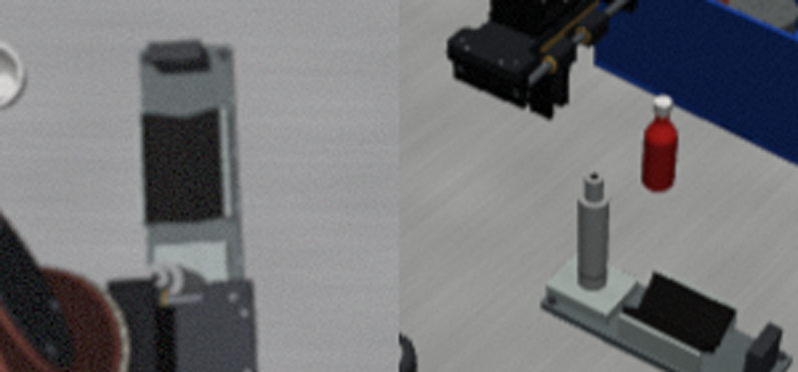

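The fingertips (scene crop (545,112)) are clear behind and above the spindle tip (592,175), and the bottle is far off. Next I shift 4.7 mm sideways and lower.

>>> {"fn": "servo_tool", "kwargs": {
  "targets": [
    {"tx": 0,"ty": -0.2,"tz": 1,"rx": 0,"ry": 0,"rz": 0,"jaw": 0.86},
    {"tx": 0,"ty": -0.48,"tz": 3,"rx": 0,"ry": 0,"rz": 0,"jaw": 0.86},
    {"tx": 0,"ty": -0.48,"tz": 6,"rx": 0,"ry": 0,"rz": 0,"jaw": 0.86},
    {"tx": 0,"ty": -0.48,"tz": 8.5,"rx": 0,"ry": 0,"rz": 0,"jaw": 0.86},
    {"tx": 0,"ty": -0.48,"tz": 10.2,"rx": 0,"ry": 0,"rz": 0,"jaw": 0.86},
    {"tx": 0,"ty": -0.48,"tz": 10.2,"rx": 0,"ry": 0,"rz": 0,"jaw": 0.86},
    {"tx": 0,"ty": -0.48,"tz": 10.2,"rx": 0,"ry": 0,"rz": 0,"jaw": 0.86},
    {"tx": 0,"ty": -0.48,"tz": 10.2,"rx": 0,"ry": 0,"rz": 0,"jaw": 0.86}
  ]
}}

```text
time: 2.4
tool_pos: [0.4285, 0.1894, 0.1214]
ee_rot: [3.141, 0.001, -3.059]
force: [-0.0, -0.6, 0.8]
grip_width: 0.012
grasp_force: 0.0
```

>>> {"fn": "servo_tool", "kwargs": {
  "targets": [
    {"tx": -0.5,"ty": 0.1,"tz": 0,"rx": 0,"ry": 0,"rz": 0,"jaw": 0.86},
    {"tx": -1,"ty": 0.1,"tz": 0,"rx": 0,"ry": 0,"rz": 0,"jaw": 0.86},
    {"tx": -1.5,"ty": 0.1,"tz": 0,"rx": 0,"ry": 0,"rz": 0,"jaw": 0.86},
    {"tx": -1.9,"ty": 0.1,"tz": 0,"rx": 0,"ry": 0,"rz": 0,"jaw": 0.86},
    {"tx": -2.2,"ty": 0.1,"tz": 0,"rx": 0,"ry": 0,"rz": 0,"jaw": 0.86},
    {"tx": -2.5,"ty": 0.1,"tz": 0,"rx": 0,"ry": 0,"rz": 0,"jaw": 0.86},
    {"tx": -2.8,"ty": 0.1,"tz": 0,"rx": 0,"ry": 0,"rz": 0,"jaw": 0.86},
    {"tx": -3.0,"ty": 0.1,"tz": 0,"rx": 0,"ry": 0,"rz": 0,"jaw": 0.86},
    {"tx": -3.2,"ty": 0.1,"tz": 0,"rx": 0,"ry": 0,"rz": 0,"jaw": 0.86},
    {"tx": -3.3,"ty": 0.1,"tz": 0,"rx": 0,"ry": 0,"rz": 0,"jaw": 0.86}
  ]
}}

```text
time: 3.4
tool_pos: [0.4608, 0.1927, 0.1206]
ee_rot: [3.142, -0.0, -3.06]
force: [-1.4, 0.5, -0.3]
grip_width: 0.012
grasp_force: 0.4
```

```bash
python3 - <<'E'
from h import *
s=snap('scene','s2.png');t=snap('top','t2.png');st=robot.get_state();print(st['time'],st['tool_pos'],st['force'])
a=cv2.imread('pics/t2.png')[180:320,150:300];b=cv2.imread('pics/s2.png')[100:240,250:400]
cv2.imwrite('pics/c2.png',cv2.resize(np.hstack([a,b]),None,fx=2.66,fy=2.66,interpolation=cv2.INTER_CUBIC))
E
```

```text
3.5 [0.46077157 0.19270389 0.12053403] [-0.80997932 -0.29909789  0.87801254]
```

View pics/c2.png

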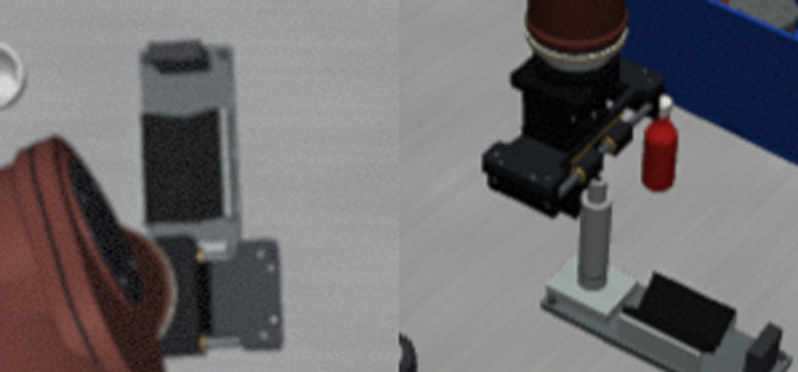

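The spindle is touched and just beginning to lean forward (scene crop, foot (592,285), tip (598,182)). I'll keep pushing.

>>> {"fn": "servo_tool", "kwargs": {
  "targets": [
    {"tx": -0.3,"ty": 0,"tz": 0,"rx": 0,"ry": 0,"rz": 0,"jaw": 0.86},
    {"tx": -0.6,"ty": 0,"tz": 0,"rx": 0,"ry": 0,"rz": 0,"jaw": 0.86},
    {"tx": -0.9,"ty": 0,"tz": 0,"rx": 0,"ry": 0,"rz": 0,"jaw": 0.86},
    {"tx": -1.2,"ty": 0,"tz": 0,"rx": 0,"ry": 0,"rz": 0,"jaw": 0.86},
    {"tx": -1.4,"ty": 0,"tz": 0,"rx": 0,"ry": 0,"rz": 0,"jaw": 0.86},
    {"tx": -1.6,"ty": 0,"tz": 0,"rx": 0,"ry": 0,"rz": 0,"jaw": 0.86},
    {"tx": -1.8,"ty": 0,"tz": 0,"rx": 0,"ry": 0,"rz": 0,"jaw": 0.86},
    {"tx": -2.0,"ty": 0,"tz": 0,"rx": 0,"ry": 0,"rz": 0,"jaw": 0.86},
    {"tx": -2.1,"ty": 0,"tz": 0,"rx": 0,"ry": 0,"rz": 0,"jaw": 0.86},
    {"tx": -2.1,"ty": 0,"tz": 0,"rx": 0,"ry": 0,"rz": 0,"jaw": 0.86}
  ]
}}

```text
time: 4.5
tool_pos: [0.4818, 0.1943, 0.1205]
ee_rot: [-3.141, -0.0, -3.06]
force: [-0.1, -0.3, -0.1]
grip_width: 0.0124
grasp_force: 0.0
```

```bash
python3 - <<'E'
from h import *
s=snap('scene','s3.png');t=snap('top','t3.png');st=robot.get_state();print(st['time'],st['tool_pos'],st['force'])
a=cv2.imread('pics/t3.png')[180:320,150:300];b=cv2.imread('pics/s3.png')[100:240,270:420]
cv2.imwrite('pics/c3.png',cv2.resize(np.hstack([a,b]),None,fx=2.66,fy=2.66,interpolation=cv2.INTER_CUBIC))
E
```

```text
4.6 [0.48167294 0.19437394 0.12052917] [-0.3698435   0.70806946  0.45525779]
```

View pics/c3.png

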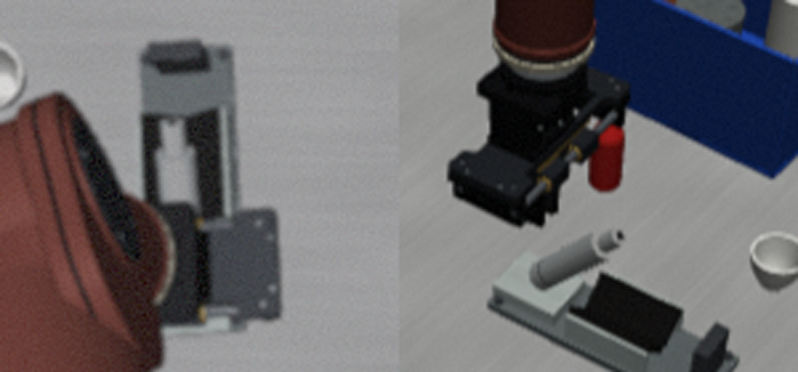

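It was caught mid-fall in the scene view (tip at crop (618,235)). A moment later, in the top view, it lies between the rims, with the neck at about (172,130). Now I back off and lower behind its foot.

>>> {"fn": "servo_tool", "kwargs": {
  "targets": [
    {"tx": 1,"ty": 0,"tz": 0,"rx": 0,"ry": 0,"rz": 0,"jaw": 0.86},
    {"tx": 2.5,"ty": 0,"tz": 0,"rx": 0,"ry": 0,"rz": 0,"jaw": 0.86},
    {"tx": 4,"ty": 0,"tz": 0,"rx": 0,"ry": 0,"rz": 0,"jaw": 0.86},
    {"tx": 4,"ty": 0,"tz": 1,"rx": 0,"ry": 0,"rz": 0,"jaw": 0.86},
    {"tx": 4,"ty": 0,"tz": 3,"rx": 0,"ry": 0,"rz": 0,"jaw": 0.86},
    {"tx": 4,"ty": 0,"tz": 5,"rx": 0,"ry": 0,"rz": 0,"jaw": 0.86},
    {"tx": 4,"ty": 0,"tz": 7,"rx": 0,"ry": 0,"rz": 0,"jaw": 0.86},
    {"tx": 4,"ty": 0,"tz": 8.2,"rx": 0,"ry": 0,"rz": 0,"jaw": 0.86},
    {"tx": 4,"ty": 0,"tz": 8.2,"rx": 0,"ry": 0,"rz": 0,"jaw": 0.86},
    {"tx": 4,"ty": 0,"tz": 8.2,"rx": 0,"ry": 0,"rz": 0,"jaw": 0.86}
  ]
}}

```text
time: 5.6
tool_pos: [0.4421, 0.1911, 0.0388]
ee_rot: [-3.141, -0.0, -3.06]
force: [0.1, 0.7, -0.1]
grip_width: 0.012
grasp_force: 0.0
```

```bash
python3 - <<'E'
from h import *
s=snap('scene','s4.png');t=snap('top','t4.png');st=robot.get_state();print(st['time'],st['tool_pos'],st['force'])
a=cv2.imread('pics/t4.png')[180:320,150:300];b=cv2.imread('pics/s4.png')[120:260,270:420]
cv2.imwrite('pics/c4.png',cv2.resize(np.hstack([a,b]),None,fx=2.66,fy=2.66,interpolation=cv2.INTER_CUBIC))
E
```

```text
5.7 [0.442518   0.19143912 0.03938853] [-0.24850195  0.3144164  -0.29585447]
```

View pics/c4.png

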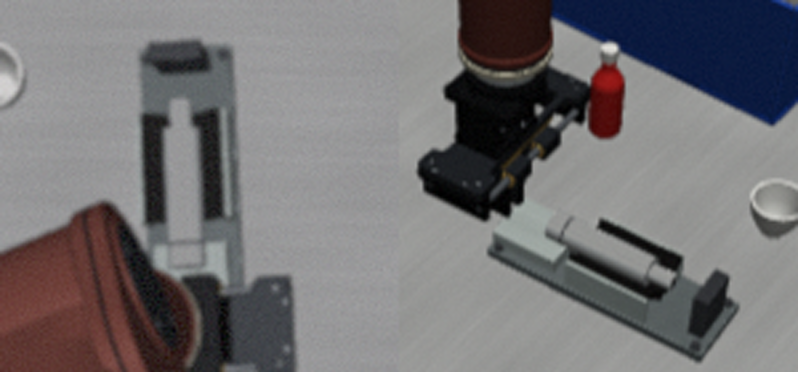

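It lies in the V-trough with its neck towards the stop (top crop: neck end (179,98), stop (178,58)). Now I push along the trough.

>>> {"fn": "servo_tool", "kwargs": {
  "targets": [
    {"tx": -1,"ty": 0,"tz": 0,"rx": 0,"ry": 0,"rz": 0,"jaw": 0.86},
    {"tx": -2,"ty": 0,"tz": 0,"rx": 0,"ry": 0,"rz": 0,"jaw": 0.86},
    {"tx": -3,"ty": 0,"tz": 0,"rx": 0,"ry": 0,"rz": 0,"jaw": 0.86},
    {"tx": -3.6,"ty": 0,"tz": 0,"rx": 0,"ry": 0,"rz": 0,"jaw": 0.86},
    {"tx": -4.0,"ty": 0,"tz": 0,"rx": 0,"ry": 0,"rz": 0,"jaw": 0.86},
    {"tx": -4.4,"ty": 0,"tz": 0,"rx": 0,"ry": 0,"rz": 0,"jaw": 0.86},
    {"tx": -4.8,"ty": 0,"tz": 0,"rx": 0,"ry": 0,"rz": 0,"jaw": 0.86},
    {"tx": -5.2,"ty": 0,"tz": 0,"rx": 0,"ry": 0,"rz": 0,"jaw": 0.86},
    {"tx": -5.6,"ty": 0,"tz": 0,"rx": 0,"ry": 0,"rz": 0,"jaw": 0.86},
    {"tx": -6,"ty": 0,"tz": 0,"rx": 0,"ry": 0,"rz": 0,"jaw": 0.86}
  ]
}}

```text
time: 6.7
tool_pos: [0.4995, 0.1959, 0.0379]
ee_rot: [-3.141, -0.005, -3.059]
force: [-6.9, -0.3, 2.6]
grip_width: 0.0125
grasp_force: 3.5
```

>>> {"fn": "servo_tool", "kwargs": {
  "targets": [
    {"tx": -0.2,"ty": 0,"tz": 0,"rx": 0,"ry": 0,"rz": 0,"jaw": 0.86},
    {"tx": -0.4,"ty": 0,"tz": 0,"rx": 0,"ry": 0,"rz": 0,"jaw": 0.86},
    {"tx": -0.6,"ty": 0,"tz": 0,"rx": 0,"ry": 0,"rz": 0,"jaw": 0.86},
    {"tx": -0.8,"ty": 0,"tz": 0,"rx": 0,"ry": 0,"rz": 0,"jaw": 0.86},
    {"tx": -1,"ty": 0,"tz": 0,"rx": 0,"ry": 0,"rz": 0,"jaw": 0.86}
  ]
}}

```text
time: 7.2
tool_pos: [0.5098, 0.1968, 0.0379]
ee_rot: [-3.141, -0.004, -3.059]
force: [-5.6, -0.3, 2.3]
grip_width: 0.012
grasp_force: 2.9
```

```bash
python3 - <<'E'
from h import *
s=snap('scene','s5.png');t=snap('top','t5.png');st=robot.get_state();print(st['time'],st['tool_pos'],st['force'])
a=cv2.imread('pics/t5.png')[180:320,150:300];b=cv2.imread('pics/s5.png')[120:260,270:420]
cv2.imwrite('pics/c5.png',cv2.resize(np.hstack([a,b]),None,fx=2.66,fy=2.66,interpolation=cv2.INTER_CUBIC))
E
```

```text
7.3 [0.5103057  0.19685117 0.0379605 ] [-4.74838102  0.43542319 -0.39232396]
```

View pics/c5.png

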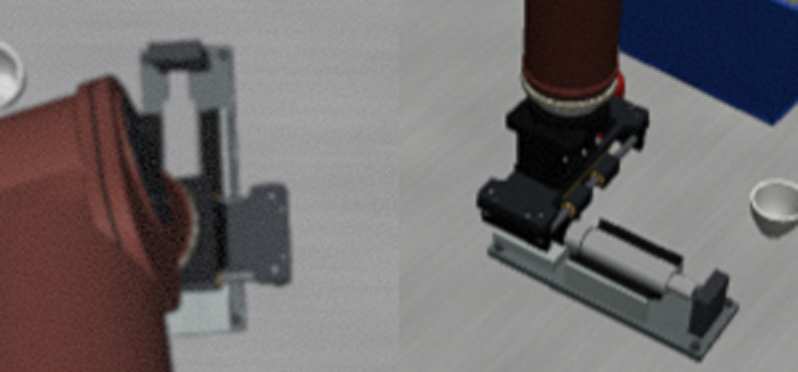

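The neck end is now close to the stop (scene crop (695,285) against stop face (700,290)), with about 8 mm left by the numbers. I'll go in small steps and watch the force.

>>> {"fn": "servo_tool", "kwargs": {
  "targets": [
    {"tx": -0.1,"ty": 0,"tz": 0,"rx": 0,"ry": 0,"rz": 0,"jaw": 0.86},
    {"tx": -0.25,"ty": 0,"tz": 0,"rx": 0,"ry": 0,"rz": 0,"jaw": 0.86},
    {"tx": -0.4,"ty": 0,"tz": 0,"rx": 0,"ry": 0,"rz": 0,"jaw": 0.86},
    {"tx": -0.5,"ty": 0,"tz": 0,"rx": 0,"ry": 0,"rz": 0,"jaw": 0.86}
  ]
}}

```text
time: 7.7
tool_pos: [0.5167, 0.1973, 0.0385]
ee_rot: [-3.142, 0.0, -3.06]
force: [-2.7, 0.6, -0.9]
grip_width: 0.0127
grasp_force: 1.8
```

>>> {"fn": "servo_tool", "kwargs": {
  "targets": [
    {"tx": -0.1,"ty": 0,"tz": 0,"rx": 0,"ry": 0,"rz": 0,"jaw": 0.86},
    {"tx": -0.2,"ty": 0,"tz": 0,"rx": 0,"ry": 0,"rz": 0,"jaw": 0.86}
  ]
}}

```text
time: 7.9
tool_pos: [0.5182, 0.1974, 0.0384]
ee_rot: [-3.141, -0.001, -3.059]
force: [-8.1, 0.4, 0.7]
grip_width: 0.012
grasp_force: 3.7
```

>>> {"fn": "servo_tool", "kwargs": {
  "targets": [
    {"tx": -0.1,"ty": 0,"tz": 0,"rx": 0,"ry": 0,"rz": 0,"jaw": 0.86},
    {"tx": -0.1,"ty": 0,"tz": 0,"rx": 0,"ry": 0,"rz": 0,"jaw": 0.86}
  ]
}}

```text
time: 8.1
tool_pos: [0.5182, 0.1975, 0.0383]
ee_rot: [-3.141, -0.003, -3.059]
force: [-9.5, -0.3, 2.6]
grip_width: 0.0119
grasp_force: 4.7
```

>>> {"fn": "servo_tool", "kwargs": {
  "targets": [
    {"tx": -0.1,"ty": 0,"tz": 0,"rx": 0,"ry": 0,"rz": 0,"jaw": 0.86},
    {"tx": -0.1,"ty": 0,"tz": 0,"rx": 0,"ry": 0,"rz": 0,"jaw": 0.86}
  ]
}}

```text
time: 8.3
tool_pos: [0.5183, 0.1975, 0.0382]
ee_rot: [-3.141, -0.005, -3.059]
force: [-14.2, -0.9, 7.5]
grip_width: 0.012
grasp_force: 6.9
```

The motion has stalled at x=0.518 while the force climbs to 14 N, so the spindle is against the stop. I'll back straight off, then rise.

>>> {"fn": "servo_tool", "kwargs": {
  "targets": [
    {"tx": 0.3,"ty": 0,"tz": 0,"rx": 0,"ry": 0,"rz": 0,"jaw": 0.86},
    {"tx": 0.8,"ty": 0,"tz": 0,"rx": 0,"ry": 0,"rz": 0,"jaw": 0.86},
    {"tx": 2,"ty": 0,"tz": 0,"rx": 0,"ry": 0,"rz": 0,"jaw": 0.86},
    {"tx": 4,"ty": 0,"tz": 0,"rx": 0,"ry": 0,"rz": 0,"jaw": 0.86},
    {"tx": 6,"ty": 0,"tz": -1,"rx": 0,"ry": 0,"rz": 0,"jaw": 0.86},
    {"tx": 7.5,"ty": 0,"tz": -4,"rx": 0,"ry": 0,"rz": 0,"jaw": 0.86},
    {"tx": 7.5,"ty": 0,"tz": -8,"rx": 0,"ry": 0,"rz": 0,"jaw": 0.86},
    {"tx": 7.5,"ty": 0,"tz": -12,"rx": 0,"ry": 0,"rz": 0,"jaw": 0.86},
    {"tx": 7.5,"ty": 0,"tz": -14,"rx": 0,"ry": 0,"rz": 0,"jaw": 0.86},
    {"tx": 7.5,"ty": 0,"tz": -14,"rx": 0,"ry": 0,"rz": 0,"jaw": 0.86}
  ]
}}

```text
time: 9.3
tool_pos: [0.4473, 0.1922, 0.1819]
ee_rot: [3.138, 0.006, -3.06]
force: [0.2, -0.2, 0.1]
grip_width: 0.012
grasp_force: 0.0
```

```bash
python3 - <<'E'
from h import *
s=snap('scene','s6.png');t=snap('top','t6.png');st=robot.get_state();print(st['time'],st['tool_pos'],st['force'])
a=cv2.imread('pics/t6.png')[180:320,150:300];b=cv2.imread('pics/s6.png')[150:360,170:420]
a=cv2.resize(a,None,fx=2.5,fy=2.5,interpolation=cv2.INTER_CUBIC);b=cv2.resize(b,(417,350),interpolation=cv2.INTER_CUBIC)
cv2.imwrite('pics/c6.png',np.hstack([a,b]))
E
```

```text
9.4 [0.44566152 0.19139537 0.17850992] [-1.05665538 -0.38883995  0.04555777]
```

View pics/c6.png

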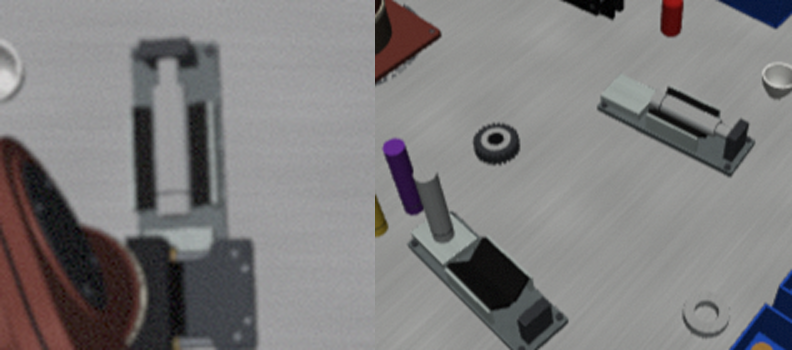

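The spindle lies in the trough with its neck against the stop (top crop (167,62)). The plain pin is still standing at scene crop (435,205), and the arm is clear.

```bash
python3 -c "
from cell import ticket
print(ticket.hand_in())"
```

```text
the job is handed in; nothing more can be done
None
```

I tipped the spindle into its cradle's trough and pushed its neck up against the end stop; the plain pin is still standing, nothing else was touched, and the job was handed in at about 9.4 s (no verdict was returned).

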